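# Load the reagent caddy with the sealed containers

### The arm

A 6-joint arm with a two-finger parallel gripper is mounted at the origin on a cart in front of the work surface, level with it; the furniture and walls round the work are solid. World frame = base frame: x ahead of the robot, y to its left, z up, the work surface at z = 0. Lengths are in mm, angles in rad, forces in N, time in s.
With the tool pointing down it reaches from about 350 to 775 mm from the base axis. Payload 7.3 kg.
Tool frame: the origin (TCP) lies midway between the tips of the shut fingers; the grasp point (between the pads) lies 19 mm behind it; z points along the fingers, y is the line along which they close (so a half turn about z gives the same grasp; the last joint's range is limited). The gripper opens to 92 mm and grips with 3 to 60 N. Pads are 19 mm wide; open, the fingers measure 130 mm over their backs; the gripper's body (75 mm by 190 mm) begins 47 mm behind the grasp point.
Start: joints at [-1.453, 0.342, 1.524, -0, 1.275, -0.146], TCP at [136.916, -506.852, 226.741] pointing down, gripper open.
Joint ranges: [-2.53, 2.53], [-0.77, 2.02], [0.04, 2.7], [-1, 4.14], [0.28, 2.66], [-3.11, 3.11]. Speed limits (rad/s): [2.57, 2.57, 3.14, 3.14, 3.14, 3.14].

### API

Orientations are given as [roll, pitch, yaw] about the fixed x, y, z axes, in that order (R = Rz(yaw) Ry(pitch) Rx(roll)).
In Python, from plant import monitor, optics, workorder gives the robot as it stands. The module is installed in compiled form; this text tells all that it offers.
- The arm moves only by the tool servo_tool, never from a script. Its arguments are lists of equal length, an entry for each row: "linear": the shift along the tool's x, y, z as a fraction of full scale, a list of three; "spin": the turn about the tool's z as a fraction of full scale. In form: {"linear": [[dx, dy, dz], ...], "spin": [spin, ...]}. A call has exactly 8 rows; each row shifts and turns the commanded pose from where the row before left it, along the tool's axes as they then stand; what a row does not reach is not made up. Full scale, the value 1, is 200 mm for a shift and 90 degrees for a turn. A row lasts 1/8 s, in which the tool goes at most 62.5 mm and 10.7 degrees, less where a joint would pass 70% of its speed; a pose out of reach is approached as far as the arm can. A call with a number of a shift or a turn outside -1 to 1 is refused whole. A call with a gripper value outside its range is refused whole. "hand" is the opening, from -1 (shut) to 1 (fully open), set as the call begins (left out, the last holds). The fingers move at their own pace and stop on an object; the grip force is fixed at half the most. Time passes only in rows, so rows that do not move let the fingers close, or fill a call up. It gives the time, the measured TCP pose, the force, the opening and the grip force at its end, in the units of the state.
- monitor.get_obs(): the state, without advancing time (a new reading comes with each control period).
- optics.capture(name): name is "scene" or "top" or "wrist"; returns a dict with "frame" (384x512x3 uint8, blue, green, red), "K" (3x3 intrinsics, pixels), "world_to_cam" (4x4, takes a point from world to camera coordinates). Camera axes: x right, y down, z forward; pixel columns grow to the right and rows downward; lengths in mm; the calibration is good to about 2 mm. A picture is of the moment at which its call begins. There is no depth.
- workorder.close_job(): hands the job in; it is judged then, once.
The state is a dict: "time": time; "joint_positions": joint angles; "dq": joint speeds; "tau": joint torques, N m; "tool_pos": TCP position; "tcp_rot": TCP orientation; "contact_force": force on the tool from outside, world axes, zero at the start; "moment": the same for the moment, N m; "grip_width": finger opening in mm; "finger_force": force on a finger pad.
Only numpy, scipy, OpenCV 4.12 (cv2) and the standard library are available. Lean on these libraries where they do the work, as an engineer would, in place of code of your own. Each camera call takes 0.05 s, during which the arm holds its last target. There are 200 camera calls.

### The job

Gather the four sealed containers (the capped tall, square and oblong bottles and the lidded jar) into the steel caddy, each seated fully down in the insert whose pocket fits its shape and size. Keep them upright and set them down without dropping them. The two bottles without caps do not belong in the caddy: leave them standing where they are.

Things in the scene. Friction and masses are not known exactly. Their poses are not given: they have to be found in the camera images.
- tall_bottle: sealed tall round bottle: white plastic, round body 40 mm across and 70 mm high, sloping shoulder, grey ribbed screw cap 31 mm across; 96 mm high in all. Origin: centre of its underside, z up. Smooth straight sides, so grip the body 40 to 65 mm above its underside. About 0.11 kg, loose.
- jar: sealed short wide round jar: white plastic, 54 mm across, with a grey ribbed lid nearly as wide (52 mm, from 46 mm up); 60 mm high in all. Origin: centre of its underside, z up. Grip it 36 to 46 mm above its underside, so that the fingertips stay above the caddy. About 0.12 kg, loose.
- square_bottle: sealed square bottle: white plastic, body 44 x 44 mm and 66 mm high, grey ribbed screw cap 29 mm across in the middle of its top; 88 mm high in all. Origin: centre of its underside, x and y across its flat sides, z up. Grip it by two flat sides 40 to 58 mm above its underside. About 0.12 kg, loose.
- oblong_bottle: sealed oblong bottle: white plastic, body 30 mm (its x) by 56 mm (its y) and 66 mm high, grey ribbed screw cap 29 mm across in the middle of its top; 88 mm high in all. Origin: centre of its underside, z up. Grip it across the 30 mm, 40 to 58 mm above its underside. About 0.10 kg, loose.
- open_tall_bottle: OPEN tall round bottle, a look-alike: the same white round body of 40 mm as the sealed tall one but without a cap, its bare neck (25 mm) showing a dark open mouth; 92 mm high. Origin: centre of its underside. To be left alone.
- open_square_bottle: OPEN square bottle, a look-alike: the same white body of 44 x 44 mm as the sealed square one but without a cap, its bare neck (23 mm) showing a dark open mouth; 86 mm high. Origin: centre of its underside. To be left alone.
- socket_tall: insert with the smaller round pocket, 52 mm across, for the tall round bottle. Grey block 76x76x14 mm, one of four fixed in a row, 78 mm apart in changing order, in a low fixed steel caddy (84x320 mm, walls 15 mm). Origin: centre of underside, 3 mm above table; x across the row, y along it, z up. Pocket central, floor 3 mm and rim 14 mm above origin.
- socket_jar: insert with the larger round pocket, 66 mm across, for the jar. Grey block 76x76x14 mm, one of four fixed in a row, 78 mm apart in changing order, in a low fixed steel caddy (84x320 mm, walls 15 mm). Origin: centre of underside, 3 mm above table; x across the row, y along it, z up. Pocket central, floor 3 mm and rim 14 mm above origin.
- socket_square: insert with the square pocket, 56 x 56 mm, sides along x and y, for the square bottle. Grey block 76x76x14 mm, one of four fixed in a row, 78 mm apart in changing order, in a low fixed steel caddy (84x320 mm, walls 15 mm). Origin: centre of underside, 3 mm above table; x across the row, y along it, z up. Pocket central, floor 3 mm and rim 14 mm above origin.
- socket_oblong: insert with the oblong pocket, 42 mm along x and 68 mm along y, for the oblong bottle (x to x, either way). Grey block 76x76x14 mm, one of four fixed in a row, 78 mm apart in changing order, in a low fixed steel caddy (84x320 mm, walls 15 mm). Origin: centre of underside, 3 mm above table; x across the row, y along it, z up. Pocket central, floor 3 mm and rim 14 mm above origin.

How it is judged (in metres and radians):
At the end, for the whole second after the job is handed in: Each of the four sealed containers stands upright (within 0.1 rad), released and at rest, on the floor of its own insert's pocket (its underside less than 8 mm above the insert's origin, its centre within 12 mm of the insert's centre); both open bottles stand within 20 mm of where they started (horizontal distance between tall_bottle and socket_tall below 0.012 m and z of tall_bottle in the frame of socket_tall below 0.008 m and angle between each of tall_bottle, jar, square_bottle, oblong_bottle, open_tall_bottle, open_square_bottle's own z axis and vertical below 0.1 rad and linear speed of each of tall_bottle, jar, square_bottle, oblong_bottle below 0.02 m/s and angular speed of each of tall_bottle, jar, square_bottle, oblong_bottle below 0.2 rad/s and contact force between the fingers and tall_bottle below 0.05 N and horizontal distance between jar and socket_jar below 0.012 m and z of jar in the frame of socket_jar below 0.008 m and contact force between the fingers and jar below 0.05 N and horizontal distance between square_bottle and socket_square below 0.012 m and z of square_bottle in the frame of socket_square below 0.008 m and contact force between the fingers and square_bottle below 0.05 N and horizontal distance between oblong_bottle and socket_oblong below 0.012 m and z of oblong_bottle in the frame of socket_oblong below 0.008 m and contact force between the fingers and oblong_bottle below 0.05 N and distance of each of open_tall_bottle, open_square_bottle from where it was at the start of the episode below 0.02 m); the robot touches nothing.
It fails at once if an open bottle was moved more than 20 mm or tipped (distance of any of open_tall_bottle, open_square_bottle from where it was at the start of the episode above 0.02 m or angle between any of open_tall_bottle, open_square_bottle's own z axis and vertical above 0.3 rad).
It fails at once if a sealed bottle or the jar was tipped by more than 35 degrees (angle between any of tall_bottle, jar, square_bottle, oblong_bottle's own z axis and vertical above 0.61 rad).
It fails at once if a sealed bottle or the jar was dropped (falling free at over 0.7 m/s, about 25 mm) ((linear speed of tall_bottle above 0.7 m/s and contact force between the fingers and tall_bottle below 0.05 N) or (linear speed of jar above 0.7 m/s and contact force between the fingers and jar below 0.05 N) or (linear speed of square_bottle above 0.7 m/s and contact force between the fingers and square_bottle below 0.05 N) or (linear speed of oblong_bottle above 0.7 m/s and contact force between the fingers and oblong_bottle below 0.05 N)).
It also fails if it takes over 106 s, if anything falls off the work surface, if the arm or the gripper's body presses on something with over 40 N, if the wrist force passes 120 N, or if a joint passes its speed limit or range.

## Working session

There is one attempt and no reset: what is moved stays moved. The work goes in short steps, Python scripts to look and compute and a tool call to move; the robot and the scene stay as the last step left them, time stands still between calls to the robot, and variables do not carry over. Pictures are saved under pics/ and viewed, at most 14 in all, crops included, and the job is handed in when it is done.

Besides the shell and the picture viewer there is one more tool, called after "Emit:" by a JSON object that holds its "api" and its "payload", one argument or row to a line. servo_tool: Moves the arm, as the interface text tells. Shift numbers are shares of 200 mm and turn numbers shares of 90 degrees, none past 1 either way. Its arguments: {"type":"object","properties":{"linear":{"type":"array","items":{"type":"array","items":{"type":"number","minimum":-1,"maximum":1}}},"spin":{"type":"array","items":{"type":"number","minimum":-1,"maximum":1}},"hand":{"type":"number"}},"required":["linear","spin"]}

```bash
mkdir -p pics
python3 - <<'E'
from plant import monitor, optics
import cv2, pickle
o=monitor.get_obs(); print({k:o[k] for k in("time","tool_pos","tcp_rot","grip_width")})
d={}
for n in("scene","top"):
    c=optics.capture(n); d[n]=c; cv2.imwrite(f"pics/{n}0.png",c["frame"]); print(n,c["K"],c["world_to_cam"])
pickle.dump(d,open("c0.pkl","wb"))
E
```

```text
{'time': 0.0, 'tool_pos': array([ 136.87158148, -506.41202429,  226.04593443]), 'tcp_rot': array([-3.14003663e+00, -2.50148943e-04,  2.63817774e-01]), 'grip_width': 91.70504490408159}
scene [[449.93021645   0.         250.43529556]
 [  0.         449.93021645 187.97494117]
 [  0.           0.           1.        ]] [[-8.64831658e-01 -5.02058456e-01 -1.87337564e-03  4.91708313e+02]
 [-3.55740244e-01  6.15412569e-01 -7.03360682e-01  2.27822209e+02]
 [ 3.54281077e-01 -6.07622150e-01 -7.10830670e-01  9.08569756e+02]
 [ 0.00000000e+00  0.00000000e+00  0.00000000e+00  1.00000000e+00]]
top [[496.2142239    0.         254.62962706]
 [  0.         496.2142239  193.77342199]
 [  0.           0.           1.        ]] [[-2.06463559e-02 -9.99547846e-01 -2.18593710e-02  1.49389632e+01]
 [-9.94488372e-01  2.27799996e-02 -1.02342320e-01  5.32247816e+02]
 [ 1.02794002e-01  1.96258943e-02 -9.94509033e-01  1.19213387e+03]
 [ 0.00000000e+00  0.00000000e+00  0.00000000e+00  1.00000000e+00]]
```

View pics/top0.png

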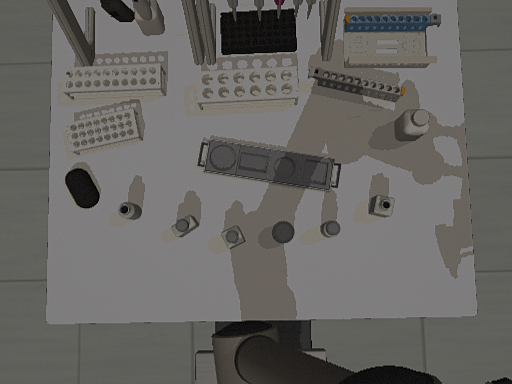

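View pics/scene0.png

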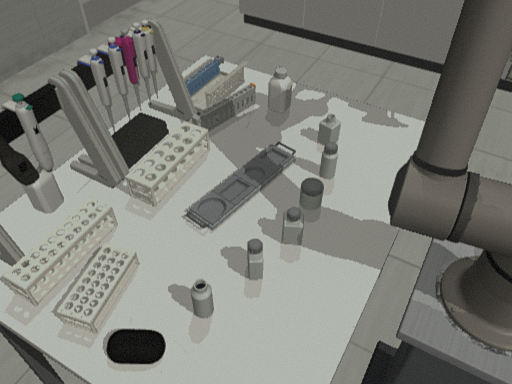

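The top view shows, left to right: open round (127,210), capped (183,226), capped square (233,237), jar (283,232), tall (331,229) and open square (383,206). The caddy runs from (203,152) to (338,175). I'll enlarge both regions.

Run:
```python
import cv2,numpy as np
a=cv2.imread("pics/top0.png")
f=lambda im:cv2.convertScaleAbs(im,alpha=1.7)
A=f(cv2.resize(a[125:260,190:350],(790,0) if 0 else (800,675),interpolation=cv2.INTER_CUBIC))
cv2.imwrite("pics/t1.png",cv2.resize(f(a[130:195,195:350]),(775,325),interpolation=cv2.INTER_CUBIC))
cv2.imwrite("pics/t2.png",cv2.resize(f(a[190:260,155:355]),(800,280),interpolation=cv2.INTER_CUBIC))
t1=cv2.imread("pics/t1.png");t2=cv2.imread("pics/t2.png")
t1=cv2.copyMakeBorder(t1,0,0,0,25,cv2.BORDER_CONSTANT)
cv2.imwrite("pics/t12.png",np.vstack([t1[:315],t2]))
```

```text
(no output)
```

View pics/t12.png

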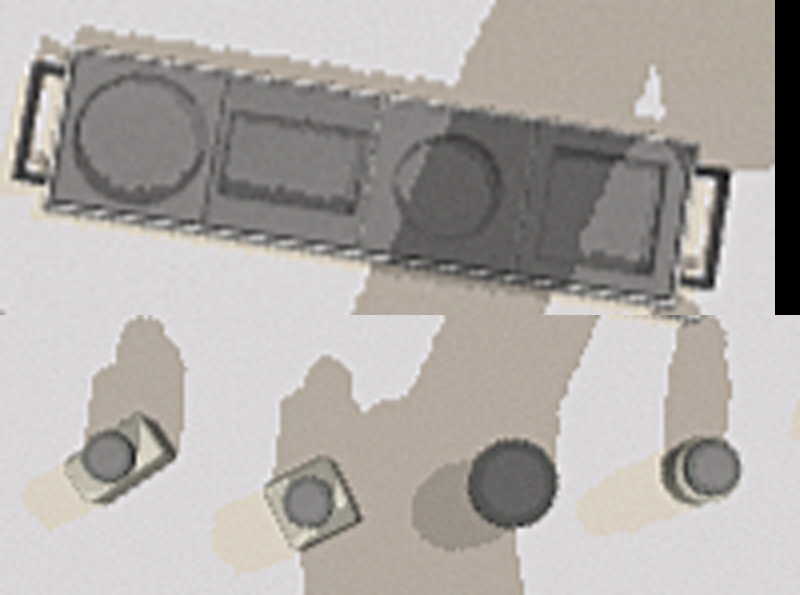

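The caddy pockets, left to right, are jar, oblong, tall and square. The sealed oblong, square, jar and tall sit at about (109,456), (309,502), (513,482) and (712,467) in the crop.

```bash
cat > h.py <<'E'
import numpy as np, pickle
def ray(c,uv,z):
    K,T=c["K"],c["world_to_cam"];R,t=T[:3,:3],T[:3,3]
    C=-R.T@t; d=R.T@np.linalg.solve(K,[*uv,1.]); return (C+d*(z-C[2])/d[2])[:2]
def go(x,y,z,yawdeg):
    "deltas in tool axes (fractions) and spin fraction to reach target"
    from plant import monitor
    o=monitor.get_obs();p=o["tool_pos"];w=o["tcp_rot"][2];d=np.array([x,y,z])-p
    R=np.array([[np.cos(w),np.sin(w),0],[np.sin(w),-np.cos(w),0],[0,0,-1]])
    s=-(yawdeg-np.degrees(w)); s=(s+90)%180-90
    print("t",round(o["time"],2),"now",p.round(1),np.degrees(o["tcp_rot"]).round(1),"delta tool frac",(R.T@d/200).round(3),"spin",round(s/90,3))
E
python3 - <<'E'
from h import *
c=pickle.load(open("c0.pkl","rb"))["top"]
t1=lambda u,v:(195+(u+.5)/5-.5,130+(v+.5)/5-.5)
t2=lambda u,v:(155+(u+.5)/4-.5,190+(v-315+.5)/4-.5)
P=np.array([ray(c,t1(*q),17) for q in[(140,137),(295,162),(447,187),(605,210)]])
m=P.mean(0); d=(P*np.array([1.5,.5,-.5,-1.5])[:,None]).sum(0)/5; L=np.linalg.norm(d); d/=L
print("pockets",P.round(1).tolist(),"pitch",L,"dir",d,"yaw row",np.degrees(np.arctan2(d[1],d[0])))
for n,k in zip(("jar","obl","tall","sq"),(1.5,.5,-.5,-1.5)): print(n,(m+k*78*d).round(1))
print("corners",[ray(c,t1(*q),15).round(1).tolist() for q in[(72,50),(697,145),(672,300),(50,205)]])
for n,q,z in(("obl",(109,456),88),("sq",(309,502),88),("jar",(513,482),60),("tall",(712,467),96)): print(n,ray(c,t2(*q),z).round(1))
a=lambda p,q,z:np.degrees(np.arctan2(*(ray(c,t2(*q),z)-ray(c,t2(*p),z))[::-1]))
print("obl long",a((100,500),(173,453),66),a((68,465),(137,415),66),"sq edges",a((268,492),(322,458),66),a((305,549),(360,520),66),a((322,458),(360,520),66),a((268,492),(305,549),66))
E
```

```text
pockets [[627.8, 81.8], [613.3, 4.5], [598.8, -71.0], [585.4, -149.0]] pitch 78.07664030017791 dir [0.18145587 0.98339909] yaw row 79.5454281397855
jar [627.6  81.6]
obl [613.4   4.9]
tall [599.3 -71.8]
sq [ 585.1 -148.5]
corners [[673.4, 115.6], [617.3, -196.1], [539.9, -180.8], [594.8, 127.5]]
obl [457.3 173. ]
sq [428.2  56.9]
jar [438.  -62.4]
tall [ 443.2 -175.4]
obl long -58.34563124515742 -55.09458829934713 sq edges -59.01813386941324 -63.48519101703394 -149.46493978293884 -147.80657041156232
```

```bash
python3 -c "
from h import *
go(443,-175,180,79.5)"
```

```text
t 0.1 now [ 136.9 -506.5  226.1] [-179.9   -0.    15.1] delta tool frac [ 1.91  -1.201  0.231] spin -0.715
```

Emit:
{"api": "servo_tool", "payload": {
  "linear": [
    [0.239,-0.15,0],
    [0.239,-0.15,0],
    [0.239,-0.15,0],
    [0.239,-0.15,0],
    [0.239,-0.15,0],
    [0.239,-0.15,0],
    [0.239,-0.15,0],
    [0.239,-0.15,0]
  ],
  "spin": [0,0,0,0,0,0,0,0],
  "hand": 1
}}

```text
time: 1.1
tool_pos: [444.4, -173.8, 226.5]
tcp_rot: [-3.142, 0.0, 0.264]
contact_force: [0.2, -0.4, -0.0]
grip_width: 91.8
finger_force: 0.0
```

Emit:
{"api": "servo_tool", "payload": {
  "linear": [
    [0,0,0.03],
    [0,0,0.03],
    [0,0,0.03],
    [0,0,0.03],
    [0,0,0.03],
    [0,0,0.03],
    [0,0,0.03],
    [0,0,0.02]
  ],
  "spin": [-0.1,-0.1,-0.1,-0.1,-0.1,-0.1,-0.1,-0.015]
}}

```text
time: 2.1
tool_pos: [443.2, -175.3, 180.2]
tcp_rot: [-3.141, -0.0, 1.387]
contact_force: [-0.2, -0.2, -0.4]
grip_width: 91.7
finger_force: 0.0
```

Run:
```python
from h import *
from plant import optics
import cv2
go(443.2,-175.4,42,79.5)
c=optics.capture("wrist"); pickle.dump(c,open("w1.pkl","wb"))
f=cv2.convertScaleAbs(c["frame"],alpha=1.6)
for h,r in((0,20),(96,15.5)):
    for a in np.linspace(0,6.28,40):
        p=c["world_to_cam"]@[443.2+r*np.cos(a),-175.4+r*np.sin(a),h,1]; q=c["K"]@p[:3]; q=q[:2]/q[2]
        cv2.circle(f,tuple(int(v) for v in q.round()),1,(0,0,255),-1)
cv2.imwrite("pics/w1.png",f)
```

```text
t 2.1 now [ 443.2 -175.3  180.2] [-179.9   -0.    79.5] delta tool frac [-0.001 -0.     0.691] spin -0.0
```

View pics/w1.png

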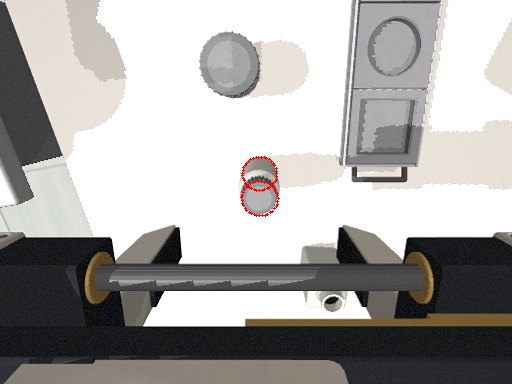

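The overlay matches the tall bottle's cap (260,198) and base (260,175), so the estimate holds. Descending to grasp.

Emit:
{"api": "servo_tool", "payload": {
  "linear": [
    [0,0,0.1],
    [0,0,0.12],
    [0,0,0.12],
    [0,0,0.12],
    [0,0,0.1],
    [0,0,0.09],
    [0,0,0.055],
    [0,0,0]
  ],
  "spin": [0,0,0,0,0,0,0,0],
  "hand": 1
}}

```text
time: 3.15
tool_pos: [443.2, -175.3, 39.3]
tcp_rot: [-3.14, -0.0, 1.386]
contact_force: [0.2, -0.4, 0.4]
grip_width: 91.8
finger_force: 0.0
```

Emit:
{"api": "servo_tool", "payload": {
  "linear": [
    [0,0,0],
    [0,0,0],
    [0,0,0],
    [0,0,0],
    [0,0,0],
    [0,0,0],
    [0,0,0],
    [0,0,0]
  ],
  "spin": [0,0,0,0,0,0,0,0],
  "hand": -1
}}

```text
time: 4.15
tool_pos: [443.5, -175.5, 39.7]
tcp_rot: [3.142, 0.0, 1.387]
contact_force: [0.0, 0.1, 0.6]
grip_width: 39.4
finger_force: 30.0
```

Emit:
{"api": "servo_tool", "payload": {
  "linear": [
    [0,0,-0.15],
    [0,0,-0.2],
    [0.1,0.1,0],
    [0.13,0.14,0],
    [0.13,0.14,0],
    [0.13,0.14,0],
    [0.1,0.1,0],
    [0.061,0.053,0]
  ],
  "spin": [0,0,0,0,0,0,0,0]
}}

```text
time: 5.15
tool_pos: [600.2, -71.2, 109.2]
tcp_rot: [-3.141, 0.0, 1.388]
contact_force: [-0.3, 0.6, -0.5]
grip_width: 39.2
finger_force: 30.0
```

Run:
```python
from h import *
from plant import optics
import cv2
go(599.3,-71.8,45.5,79.5)
c=optics.capture("wrist"); pickle.dump(c,open("w2.pkl","wb"))
f=cv2.convertScaleAbs(c["frame"],alpha=1.4)
d=np.array([.18146,.9834]);e=np.array([d[1],-d[0]]);m=np.array([606.35,-33.45])
def pt(k,x,y,z,col):
    P=m+k*78*d+x*e+y*d; p=c["world_to_cam"]@[*P,z,1]; q=c["K"]@p[:3]; q=q[:2]/q[2]
    cv2.circle(f,tuple(int(v) for v in q.round()),1,col,-1)
for a in np.linspace(0,6.28,60):
    pt(1.5,33*np.cos(a),33*np.sin(a),17,(0,0,255)); pt(-.5,26*np.cos(a),26*np.sin(a),17,(0,0,255))
for s in np.linspace(-1,1,30):
    for g in(-1,1):
        for k,X,Y in((.5,21,34),(-1.5,28,28)): pt(k,s*X,g*Y,17,(0,0,255)); pt(k,g*X,s*Y,17,(0,0,255))
cv2.imwrite("pics/w2.png",f)
```

```text
t 5.15 now [600.2 -71.2 109.2] [-180.     0.    79.5] delta tool frac [-0.004 -0.004  0.318] spin 0.0
```

View pics/w2.png

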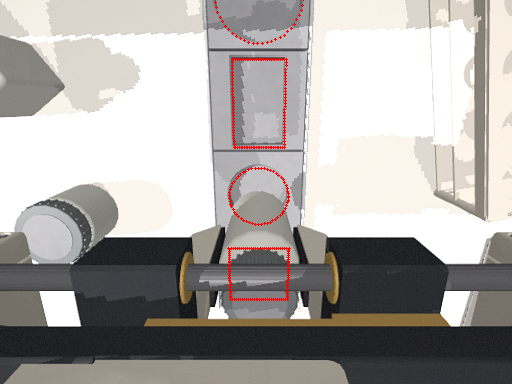

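The overlays fit the oblong pocket (258,102) and the round pocket (258,195). Lowering and releasing.

Emit:
{"api": "servo_tool", "payload": {
  "linear": [
    [-0.004,-0.004,0.08],
    [0,0,0.08],
    [0,0,0.06],
    [0,0,0.04],
    [0,0,0.03],
    [0,0,0.015],
    [0,0,0.01],
    [0,0,0]
  ],
  "spin": [0,0,0,0,0,0,0,0]
}}

```text
time: 6.2
tool_pos: [598.8, -72.7, 46.8]
tcp_rot: [3.141, 0.0, 1.387]
contact_force: [0.4, 0.2, -0.5]
grip_width: 39.3
finger_force: 30.0
```

Emit:
{"api": "servo_tool", "payload": {
  "linear": [
    [0,0,0.004],
    [0,0,0.004],
    [0,0,0],
    [0,0,0],
    [0,0,0],
    [0,0,0],
    [0,0,0],
    [0,0,0]
  ],
  "spin": [0,0,0,0,0,0,0,0]
}}

```text
time: 7.2
tool_pos: [598.9, -72.7, 45.7]
tcp_rot: [3.141, 0.0, 1.387]
contact_force: [-1.3, 0.5, 5.0]
grip_width: 39.6
finger_force: 30.0
```

Emit:
{"api": "servo_tool", "payload": {
  "linear": [
    [0,0,0],
    [0,0,0],
    [0,0,0],
    [0,0,0],
    [0,0,0],
    [0,0,0],
    [0,0,0],
    [0,0,0]
  ],
  "spin": [0,0,0,0,0,0,0,0],
  "hand": 1
}}

```text
time: 8.2
tool_pos: [598.7, -72.7, 45.1]
tcp_rot: [3.142, 0.0, 1.387]
contact_force: [-0.6, -0.0, 0.9]
grip_width: 91.8
finger_force: 0.0
```

Emit:
{"api": "servo_tool", "payload": {
  "linear": [
    [0,0,-0.1],
    [0,0,-0.2],
    [0,0,-0.2],
    [0,0,-0.1],
    [0,0,-0.1],
    [0,0,0],
    [0,0,0],
    [0,0,0]
  ],
  "spin": [0,0,0,0,0,0,0,0]
}}

```text
time: 9.2
tool_pos: [598.2, -72.6, 183.9]
tcp_rot: [-3.14, -0.0, 1.387]
contact_force: [0.7, -0.5, 0.1]
grip_width: 91.8
finger_force: 0.0
```

```bash
python3 -c "
from h import *
go(438,-62.4,180,79.5)"
```

```text
t 9.2 now [598.2 -72.6 183.9] [-179.9   -0.    79.5] delta tool frac [-0.096 -0.797  0.019] spin -0.0
```

Emit:
{"api": "servo_tool", "payload": {
  "linear": [
    [-0.01,-0.08,0],
    [-0.015,-0.13,0],
    [-0.015,-0.13,0],
    [-0.015,-0.13,0],
    [-0.015,-0.13,0],
    [-0.015,-0.12,0],
    [-0.011,-0.077,0.019],
    [0,0,0]
  ],
  "spin": [0,0,0,0,0,0,0,0],
  "hand": 1
}}

```text
time: 10.2
tool_pos: [437.5, -62.2, 180.9]
tcp_rot: [-3.14, -0.0, 1.387]
contact_force: [0.2, -0.1, 0.1]
grip_width: 92.0
finger_force: 0.0
```

Emit:
{"api": "servo_tool", "payload": {
  "linear": [
    [0,0,0.1],
    [0,0,0.14],
    [0,0,0.14],
    [0,0,0.14],
    [0,0,0.12],
    [0,0,0.1],
    [0,0,0.05],
    [0,0,0]
  ],
  "spin": [0,0,0,0,0,0,0,0]
}}

```text
time: 11.2
tool_pos: [438.6, -62.4, 22.8]
tcp_rot: [-3.141, -0.0, 1.387]
contact_force: [0.8, 0.5, -0.1]
grip_width: 91.4
finger_force: 0.0
```

Emit:
{"api": "servo_tool", "payload": {
  "linear": [
    [0,0,0],
    [0,0,0],
    [0,0,0],
    [0,0,0],
    [0,0,0],
    [0,0,0],
    [0,0,0],
    [0,0,0]
  ],
  "spin": [0,0,0,0,0,0,0,0],
  "hand": -1
}}

```text
time: 12.2
tool_pos: [438.5, -62.4, 23.5]
tcp_rot: [3.142, 0.0, 1.387]
contact_force: [-1.7, 0.5, 6.8]
grip_width: 52.9
finger_force: 30.0
```

```bash
python3 -c "
from h import *
go(627.6,81.6,28,79.5)"
```

```text
t 12.2 now [438.5 -62.4  23.5] [180.    0.   79.5] delta tool frac [ 0.881  0.798 -0.023] spin -0.0
```

Emit:
{"api": "servo_tool", "payload": {
  "linear": [
    [0,0,-0.1],
    [0,0,-0.2],
    [0,0,-0.2],
    [0,0,-0.1],
    [0.08,0.07,0],
    [0.15,0.14,0],
    [0.15,0.14,0],
    [0.15,0.14,0]
  ],
  "spin": [0,0,0,0,0,0,0,0]
}}

```text
time: 13.2
tool_pos: [555.0, 24.7, 142.8]
tcp_rot: [-3.141, 0.0, 1.387]
contact_force: [0.1, -0.8, -1.8]
grip_width: 53.3
finger_force: 30.0
```

Emit:
{"api": "servo_tool", "payload": {
  "linear": [
    [0.15,0.14,0],
    [0.13,0.11,0],
    [0.07,0.06,0],
    [0,0,0.1],
    [0,0,0.15],
    [0,0,0.1],
    [0,0,0.05],
    [0,0,0]
  ],
  "spin": [0,0,0,0,0,0,0,0]
}}

```text
time: 14.2
tool_pos: [627.6, 81.3, 62.5]
tcp_rot: [-3.14, 0.0, 1.387]
contact_force: [0.1, 0.3, -1.6]
grip_width: 53.3
finger_force: 30.0
```

```bash
python3 -c "
from h import *
go(627.6,81.6,29.5,79.5)"
```

```text
t 14.2 now [627.6  81.3  62.5] [-179.9    0.    79.5] delta tool frac [ 0.001 -0.     0.165] spin -0.0
```

Emit:
{"api": "servo_tool", "payload": {
  "linear": [
    [0,0,0.05],
    [0,0,0.05],
    [0,0,0.03],
    [0,0,0.02],
    [0,0,0.01],
    [0,0,0.005],
    [0,0,0],
    [0,0,0]
  ],
  "spin": [0,0,0,0,0,0,0,0]
}}

```text
time: 15.2
tool_pos: [628.1, 81.4, 30.5]
tcp_rot: [3.141, 0.0, 1.387]
contact_force: [0.4, 1.1, -1.0]
grip_width: 53.2
finger_force: 30.0
```

Emit:
{"api": "servo_tool", "payload": {
  "linear": [
    [0,0,0.005],
    [0,0,0.005],
    [0,0,0],
    [0,0,0],
    [0,0,0],
    [0,0,0],
    [0,0,0],
    [0,0,0]
  ],
  "spin": [0,0,0,0,0,0,0,0]
}}

```text
time: 16.2
tool_pos: [628.2, 81.4, 29.5]
tcp_rot: [3.141, -0.0, 1.387]
contact_force: [-1.7, -0.2, 7.1]
grip_width: 53.6
finger_force: 30.0
```

Emit:
{"api": "servo_tool", "payload": {
  "linear": [
    [0,0,0],
    [0,0,0],
    [0,0,0],
    [0,0,0],
    [0,0,0],
    [0,0,0],
    [0,0,0],
    [0,0,0]
  ],
  "spin": [0,0,0,0,0,0,0,0],
  "hand": 1
}}

```text
time: 17.2
tool_pos: [628.0, 81.3, 28.3]
tcp_rot: [3.142, 0.0, 1.387]
contact_force: [0.0, 0.0, 1.0]
grip_width: 91.7
finger_force: 0.0
```

Emit:
{"api": "servo_tool", "payload": {
  "linear": [
    [0,0,-0.1],
    [0,0,-0.2],
    [0,0,-0.2],
    [0,0,-0.2],
    [0,0,-0.07],
    [0,0,0],
    [0,0,0],
    [0,0,0]
  ],
  "spin": [0,0,0,0,0,0,0,0]
}}

```text
time: 18.2
tool_pos: [627.3, 81.3, 180.5]
tcp_rot: [-3.139, 0.001, 1.387]
contact_force: [-0.1, 0.5, -0.3]
grip_width: 91.6
finger_force: 0.0
```

```bash
python3 -c "
from h import *
go(457.3,173,180,123)"
```

```text
t 18.2 now [627.3  81.3 180.5] [-179.8    0.    79.5] delta tool frac [ 0.295 -0.919  0.002] spin -0.484
```

Emit:
{"api": "servo_tool", "payload": {
  "linear": [
    [0.03,-0.08,0],
    [0.05,-0.15,0],
    [0.05,-0.15,0],
    [0.05,-0.15,0],
    [0.05,-0.15,0],
    [0.04,-0.15,0],
    [0.025,-0.089,0],
    [0,0,0]
  ],
  "spin": [0,0,0,0,0,0,0,0]
}}

```text
time: 19.2
tool_pos: [457.6, 173.3, 182.2]
tcp_rot: [-3.141, 0.0, 1.388]
contact_force: [1.9, -0.2, -1.4]
grip_width: 91.7
finger_force: 0.0
```

Emit:
{"api": "servo_tool", "payload": {
  "linear": [
    [0,0,0],
    [0,0,0],
    [0,0,0],
    [0,0,0],
    [0,0,0],
    [0,0,0],
    [0,0,0],
    [0,0,0]
  ],
  "spin": [-0.1,-0.1,-0.1,-0.1,-0.084,0,0,0]
}}

```text
time: 20.2
tool_pos: [458.3, 172.8, 182.2]
tcp_rot: [-3.142, 0.0, 2.146]
contact_force: [-0.1, 0.0, 0.3]
grip_width: 91.6
finger_force: 0.0
```

```bash
cat > look.py <<'E'
from h import *
from plant import optics
import cv2,sys
x,y,yaw,A,B=map(float,sys.argv[1:6]); name=sys.argv[6]
go(x,y,33,yaw)
c=optics.capture("wrist"); pickle.dump(c,open(name+".pkl","wb"))
f=cv2.convertScaleAbs(c["frame"],alpha=1.0)
w=np.radians(yaw); d=np.array([np.cos(w),np.sin(w)]); e=np.array([d[1],-d[0]])
def pt(a,b,z):
    P=np.array([x,y])+a*e+b*d; q=c["K"]@(c["world_to_cam"]@[*P,z,1])[:3]; q=q[:2]/q[2]
    cv2.circle(f,tuple(int(v) for v in q.round()),0,(0,0,255),-1); return q
for s in np.linspace(-1,1,25):
    for g in(-1,1):
        for z in(0,66): pt(s*A/2,g*B/2,z); pt(g*A/2,s*B/2,z)
for a in np.linspace(0,6.28,40): pt(14.5*np.cos(a),14.5*np.sin(a),88)
u,v=pt(0,0,50).round().astype(int); u0,v0=max(u-80,0),max(v-60,0)
cv2.imwrite(f"pics/{name}.png",cv2.resize(f[v0:v0+130,u0:u0+160],None,fx=4,fy=4,interpolation=cv2.INTER_NEAREST)); print(u0,v0)
E
python3 look.py 457.3 173 123 30 56 w3
```

```text
t 20.2 now [458.3 172.8 182.2] [-180.     0.   122.9] delta tool frac [ 0.003 -0.004  0.746] spin -0.001
179 124
```

View pics/w3.png

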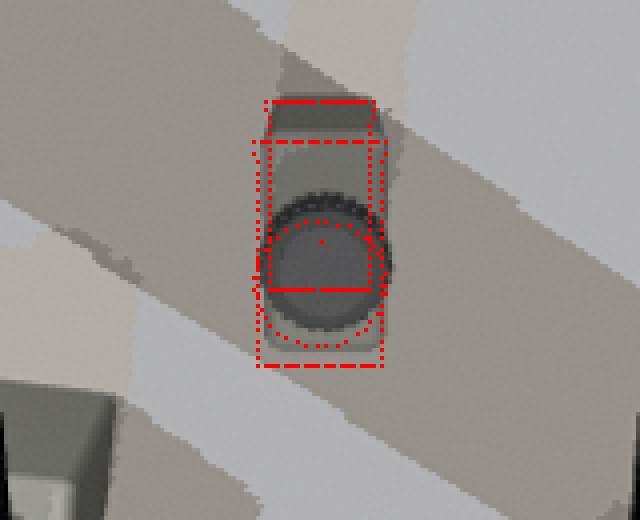

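The oblong's yaw fits. The bottle sits about 2–3 mm along tool +x of my estimate, so I'm correcting for that and grasping.

Emit:
{"api": "servo_tool", "payload": {
  "linear": [
    [0.014,0,0.1],
    [0,0,0.14],
    [0,0,0.14],
    [0,0,0.12],
    [0,0,0.1],
    [0,0,0.1],
    [0,0,0.05],
    [0,0,0.006]
  ],
  "spin": [0,0,0,0,0,0,0,0]
}}

```text
time: 21.25
tool_pos: [456.4, 175.3, 30.8]
tcp_rot: [-3.141, -0.0, 2.147]
contact_force: [-0.2, -0.6, 1.4]
grip_width: 91.9
finger_force: 0.0
```

Emit:
{"api": "servo_tool", "payload": {
  "linear": [
    [0,0,0],
    [0,0,0],
    [0,0,0],
    [0,0,0],
    [0,0,0],
    [0,0,0],
    [0,0,0],
    [0,0,0]
  ],
  "spin": [0,0,0,0,0,0,0,0],
  "hand": -1
}}

```text
time: 22.25
tool_pos: [456.6, 175.4, 31.1]
tcp_rot: [3.141, 0.0, 2.147]
contact_force: [0.2, 1.1, -0.1]
grip_width: 29.9
finger_force: 30.0
```

Emit:
{"api": "servo_tool", "payload": {
  "linear": [
    [0,0,-0.1],
    [0,0,-0.2],
    [0,0,-0.2],
    [0,0,-0.1],
    [0,0,0],
    [0,0,0],
    [0,0,0],
    [0,0,0]
  ],
  "spin": [0,0,0.08,0.09,0.09,0.09,0.08,0.053]
}}

```text
time: 23.25
tool_pos: [456.2, 175.2, 150.9]
tcp_rot: [-3.141, 0.0, 1.385]
contact_force: [0.2, 0.8, -0.7]
grip_width: 29.6
finger_force: 30.0
```

```bash
python3 -c "
from h import *
go(613.4,4.9,37.5,79.5)"
```

```text
t 23.25 now [456.2 175.2 150.9] [-180.     0.    79.4] delta tool frac [-0.692  0.93   0.567] spin -0.001
```

Emit:
{"api": "servo_tool", "payload": {
  "linear": [
    [-0.06,0.08,0],
    [-0.11,0.15,0],
    [-0.11,0.15,0],
    [-0.11,0.15,0],
    [-0.11,0.15,0],
    [-0.11,0.13,0],
    [-0.082,0.12,0],
    [0,0,0]
  ],
  "spin": [0,0,0,0,0,0,0,0]
}}

```text
time: 24.25
tool_pos: [615.5, 2.8, 150.4]
tcp_rot: [3.141, 0.001, 1.387]
contact_force: [0.3, -0.6, -1.1]
grip_width: 30.0
finger_force: 30.0
```

Emit:
{"api": "servo_tool", "payload": {
  "linear": [
    [0,0,0.1],
    [0,0,0.12],
    [0,0,0.12],
    [0,0,0.08],
    [0,0,0.06],
    [0,0,0.04],
    [0,0,0.02],
    [0,0,0]
  ],
  "spin": [0,0,0,0,0,0,0,0]
}}

```text
time: 25.25
tool_pos: [614.5, 5.4, 43.2]
tcp_rot: [3.141, 0.0, 1.389]
contact_force: [-0.3, 0.1, -0.2]
grip_width: 29.8
finger_force: 30.0
```

```bash
python3 -c "
from h import *
go(613.4,4.9,37,79.5)"
```

```text
t 25.25 now [614.5   5.4  43.2] [180.    0.   79.6] delta tool frac [-0.004 -0.005  0.031] spin 0.001
```

Emit:
{"api": "servo_tool", "payload": {
  "linear": [
    [-0.003,-0.004,0.008],
    [0,0,0.008],
    [0,0,0.006],
    [0,0,0.005],
    [0,0,0.004],
    [0,0,0.002],
    [0,0,0],
    [0,0,0]
  ],
  "spin": [0,0,0,0,0,0,0,0]
}}

```text
time: 26.25
tool_pos: [613.5, 5.0, 37.1]
tcp_rot: [3.141, 0.0, 1.389]
contact_force: [-2.4, -0.2, 5.8]
grip_width: 30.4
finger_force: 30.0
```

Seated. Releasing, then on to the square bottle.

Emit:
{"api": "servo_tool", "payload": {
  "linear": [
    [0,0,0],
    [0,0,0],
    [0,0,0],
    [0,0,0],
    [0,0,0],
    [0,0,0],
    [0,0,0],
    [0,0,0]
  ],
  "spin": [0,0,0,0,0,0,0,0],
  "hand": 1
}}

```text
time: 27.25
tool_pos: [613.5, 5.0, 36.5]
tcp_rot: [3.142, 0.0, 1.388]
contact_force: [-0.5, 0.7, 0.0]
grip_width: 91.7
finger_force: 0.0
```

Emit:
{"api": "servo_tool", "payload": {
  "linear": [
    [0,0,-0.1],
    [0,0,-0.2],
    [0,0,-0.2],
    [0,0,-0.15],
    [0,0,-0.07],
    [0,0,0],
    [0,0,0],
    [0,0,0]
  ],
  "spin": [0,0,0,0,0,0,0,0]
}}

```text
time: 28.25
tool_pos: [612.9, 5.1, 179.0]
tcp_rot: [-3.139, 0.0, 1.388]
contact_force: [-0.3, -0.6, 0.5]
grip_width: 91.6
finger_force: 0.0
```

```bash
python3 -c "
from h import *
go(428.2,56.9,182,119.5)"
```

```text
t 28.25 now [612.9   5.1 179. ] [-179.9    0.    79.6] delta tool frac [ 0.087 -0.955 -0.015] spin -0.444
```

Emit:
{"api": "servo_tool", "payload": {
  "linear": [
    [0.007,-0.08,-0.015],
    [0.015,-0.15,0],
    [0.015,-0.15,0],
    [0.015,-0.15,0],
    [0.015,-0.15,0],
    [0.01,-0.15,0],
    [0.01,-0.125,0],
    [0,0,0]
  ],
  "spin": [0,0,0,0,0,0,0,0]
}}

```text
time: 29.25
tool_pos: [427.4, 57.1, 183.2]
tcp_rot: [-3.14, 0.0, 1.389]
contact_force: [-0.6, -0.7, 0.1]
grip_width: 91.9
finger_force: 0.0
```

Emit:
{"api": "servo_tool", "payload": {
  "linear": [
    [0,0,0],
    [0,0,0],
    [0,0,0],
    [0,0,0],
    [0,0,0],
    [0,0,0],
    [0,0,0],
    [0,0,0]
  ],
  "spin": [-0.1,-0.1,-0.1,-0.1,-0.044,0,0,0]
}}

```text
time: 30.25
tool_pos: [429.0, 56.7, 183.4]
tcp_rot: [-3.141, 0.0, 2.085]
contact_force: [-0.0, -0.2, -0.4]
grip_width: 92.0
finger_force: 0.0
```

```bash
python3 look.py 428.2 56.9 119.5 44 44 w4
```

```text
t 30.25 now [429.   56.7 183.4] [-180.     0.   119.5] delta tool frac [ 0.003 -0.003  0.752] spin -0.0
179 124
```

View pics/w4.png

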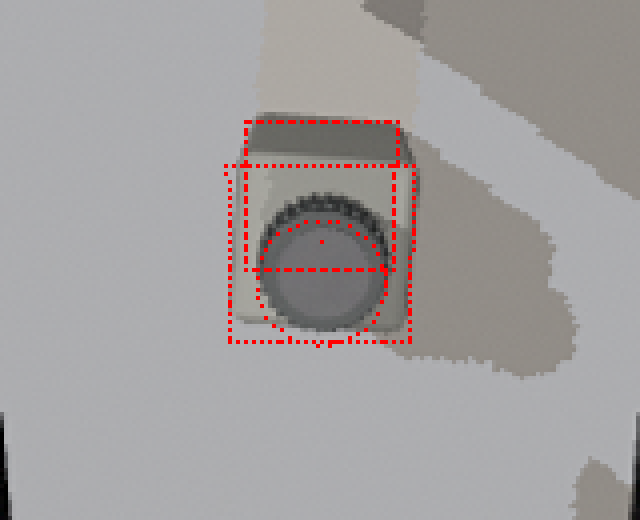

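The square bottle is again about 2.5 mm along tool +x, and turned about 3° clockwise. Correcting and grasping.

Emit:
{"api": "servo_tool", "payload": {
  "linear": [
    [0.014,0.001,0.1],
    [0,0,0.14],
    [0,0,0.14],
    [0,0,0.12],
    [0,0,0.1],
    [0,0,0.1],
    [0,0,0.05],
    [0,0,0.012]
  ],
  "spin": [0.033,0,0,0,0,0,0,0]
}}

```text
time: 31.3
tool_pos: [427.5, 59.3, 30.8]
tcp_rot: [-3.141, -0.0, 2.034]
contact_force: [0.3, -1.0, -0.5]
grip_width: 91.7
finger_force: 0.0
```

Emit:
{"api": "servo_tool", "payload": {
  "linear": [
    [0,0,0],
    [0,0,0],
    [0,0,0],
    [0,0,0],
    [0,0,0],
    [0,0,0],
    [0,0,0],
    [0,0,0]
  ],
  "spin": [0,0,0,0,0,0,0,0],
  "hand": -1
}}

```text
time: 32.3
tool_pos: [427.7, 59.3, 31.2]
tcp_rot: [3.141, 0.0, 2.034]
contact_force: [0.6, 1.3, 1.4]
grip_width: 43.8
finger_force: 29.8
```

Emit:
{"api": "servo_tool", "payload": {
  "linear": [
    [0,0,-0.1],
    [0,0,-0.2],
    [0,0,-0.2],
    [0,0,-0.1],
    [0,0,0],
    [0,0,0],
    [0,0,0],
    [0,0,0]
  ],
  "spin": [0,0,0.08,0.09,0.09,0.08,0.07,0]
}}

```text
time: 33.3
tool_pos: [427.3, 59.3, 150.8]
tcp_rot: [-3.141, 0.0, 1.391]
contact_force: [-0.3, 0.3, -1.4]
grip_width: 44.0
finger_force: 29.8
```

```bash
python3 -c "
from h import *
go(585.1,-148.5,37,79.5)"
```

```text
t 33.3 now [427.3  59.3 150.8] [-180.     0.    79.7] delta tool frac [-0.881  0.962  0.569] spin 0.002
```

Emit:
{"api": "servo_tool", "payload": {
  "linear": [
    [-0.07,0.07,0],
    [-0.13,0.14,0],
    [-0.13,0.14,0],
    [-0.13,0.14,0],
    [-0.13,0.14,0],
    [-0.13,0.14,0],
    [-0.1,0.12,0],
    [-0.061,0.072,0]
  ],
  "spin": [0,0,0,0,0,0,0,0]
}}

```text
time: 34.3
tool_pos: [586.1, -151.4, 150.5]
tcp_rot: [3.142, 0.0, 1.39]
contact_force: [-1.0, 0.8, -1.2]
grip_width: 43.9
finger_force: 29.8
```

Emit:
{"api": "servo_tool", "payload": {
  "linear": [
    [0,0,0.1],
    [0,0,0.12],
    [0,0,0.12],
    [0,0,0.08],
    [0,0,0.06],
    [0,0,0.04],
    [0,0,0.02],
    [0,0,0]
  ],
  "spin": [0,0,0,0,0,0,0,0]
}}

```text
time: 35.3
tool_pos: [585.3, -148.6, 43.3]
tcp_rot: [3.141, 0.0, 1.39]
contact_force: [0.0, -0.2, -0.5]
grip_width: 43.9
finger_force: 29.8
```

```bash
python3 -c "
from h import *
go(585.1,-148.5,37,79.5)"
```

```text
t 35.3 now [ 585.3 -148.6   43.3] [180.    0.   79.7] delta tool frac [ 0.    -0.001  0.031] spin 0.002
```

Emit:
{"api": "servo_tool", "payload": {
  "linear": [
    [0,0,0.008],
    [0,0,0.008],
    [0,0,0.006],
    [0,0,0.005],
    [0,0,0.004],
    [0,0,0.002],
    [0,0,0],
    [0,0,0]
  ],
  "spin": [0,0,0,0,0,0,0,0]
}}

```text
time: 36.3
tool_pos: [585.2, -148.6, 37.2]
tcp_rot: [3.141, 0.0, 1.39]
contact_force: [-1.9, 1.2, 4.5]
grip_width: 44.0
finger_force: 29.8
```

Emit:
{"api": "servo_tool", "payload": {
  "linear": [
    [0,0,0],
    [0,0,0],
    [0,0,0],
    [0,0,0],
    [0,0,0],
    [0,0,0],
    [0,0,0],
    [0,0,0]
  ],
  "spin": [0,0,0,0,0,0,0,0],
  "hand": 1
}}

```text
time: 37.3
tool_pos: [585.2, -148.6, 36.5]
tcp_rot: [3.141, 0.0, 1.39]
contact_force: [0.0, -0.5, -0.3]
grip_width: 92.0
finger_force: 0.0
```

Emit:
{"api": "servo_tool", "payload": {
  "linear": [
    [0,0,-0.1],
    [0,0,-0.2],
    [0,0,-0.2],
    [0,0,-0.15],
    [0,0,-0.1],
    [0,0,0],
    [0,0,0],
    [0,0,0]
  ],
  "spin": [0,0,0,0,0,0,0,0]
}}

```text
time: 38.3
tool_pos: [584.6, -148.4, 185.1]
tcp_rot: [-3.139, -0.0, 1.39]
contact_force: [0.3, -0.3, 0.5]
grip_width: 91.7
finger_force: 0.0
```

Emit:
{"api": "servo_tool", "payload": {
  "linear": [
    [0,-0.15,0],
    [0,-0.2,0],
    [0,-0.2,0],
    [0,-0.2,0],
    [0,-0.1,0],
    [0,0,0],
    [0,0,0],
    [0,0,0]
  ],
  "spin": [0,0,0,0,0,0,0,0]
}}

```text
time: 39.3
tool_pos: [418.7, -118.2, 186.3]
tcp_rot: [3.142, 0.0, 1.39]
contact_force: [-0.1, 0.2, 0.6]
grip_width: 92.0
finger_force: 0.0
```

Run:
```python
from plant import optics
import cv2,numpy as np
f=[optics.capture(n)["frame"] for n in("top","scene")]
a=cv2.resize(f[0][120:260,110:400],(725,350),interpolation=cv2.INTER_CUBIC)
b=cv2.resize(f[1][60:330,150:400],None,fx=.926,fy=.926) if 0 else cv2.resize(f[1][100:320,170:400],(261,250))
b=cv2.copyMakeBorder(b,0,0,0,725-261,cv2.BORDER_CONSTANT)
cv2.imwrite("pics/fin.png",cv2.convertScaleAbs(np.vstack([a,b]),alpha=1.6))
```

```text
(no output)
```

View pics/fin.png

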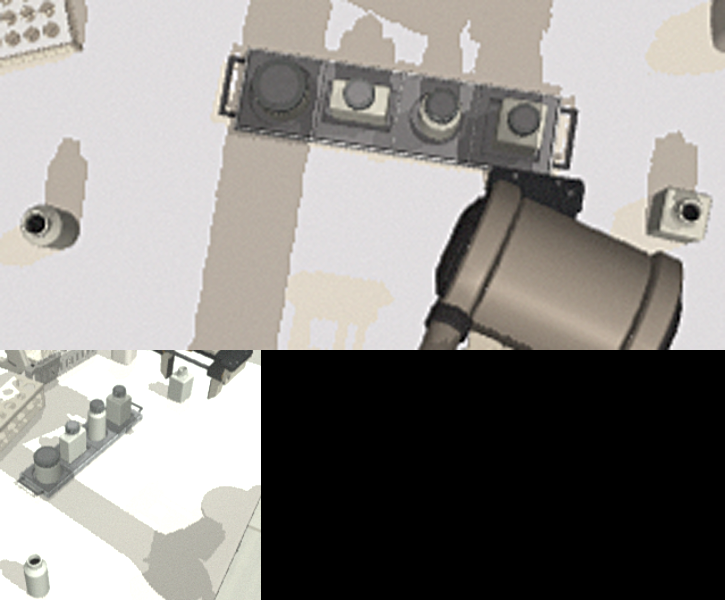

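All four sealed containers stand upright in their pockets: jar (282,87), oblong (358,95), tall (437,108) and square (523,118). Both open bottles are still standing in place at (40,225) and (683,213). Handing in.

```bash
python3 -c "
from plant import workorder
print(workorder.close_job())"
```

```text
the job is handed in; nothing more can be done
None
```

I placed all four sealed containers upright in their matching pockets, left both open bottles standing where they were, and handed the job in at about 39 s; the hand-in did not report a verdict.

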